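# Hang the parts basket in the cleaning tank

## Task

Get the aluminium lens ring ready for cleaning: put it into the small steel basket and hang the basket inside the cleaning machine's tank by its bent lip, hooked over any one wall of the tank so that the lip sits fully down on the rim, the basket hangs upright and clear of the tank floor, and the ring is in it. Set things down rather than dropping them, and leave the other things on the bench where they are.

Things in the scene. Friction and masses are not known exactly. Their poses are not given: they have to be found in the camera images.
- cleaner: Empty cleaning machine, fixed, at left or right, yaw up to 0.3: white housing 165 (x) x 200 (y) x 60 mm high, panel on -x side; an open stainless tank stands up out of it. Tank walls 4 mm, inside 120 (x) x 160 (y), rim level at 115 mm above the bench, tank floor at 20 mm. Wall mid-planes x = -62, +62, y = -82, +82 mm. Origin: centre of the underside on the bench; z up.
- basket: Loose steel basket, 0.13-0.2 kg, upright on the bench, yaw up to 0.6. Bowl 71 (x) x 96 (y) x 35 mm high, walls and floor 3 mm, open on top. Its -x wall goes up as a back plate (96 wide) to a lip bent over towards -x (see point basket_lip). Origin: centre of the bowl's underside; z up. Hung on the rim its origin is 63 mm above the bench, less if it leans (up to 0.2 rad) as it settles.
- basket_lip (a point): Middle of the underside of the lip, (-42, 0, 52) mm in the basket's frame; it rests on a wall's rim when hung. Lip 60 wide in y, 3 thick, top at z = 55, then bent down as a leg. Mouth 13 mm wide, open below, between back plate (outer face x = -35.5) and leg (inner face x = -48.5); the leg ends at z = 28, flared out to x = -56.
- basket_tab (a point): Top centre of the black grip tab that stands on the basket's lip: (-42, 0, 83) mm in the basket's frame. Tab 10 (x) x 36 (y) mm, from z = 55 (top of the lip) to 83.
- lens_ring: Loose bare-aluminium lens ring lying flat: outside diameter 44, hole 32, height 16 mm, about 0.04 kg. Origin: centre of its underside. It lies in a row of three small lens parts straight ahead of the robot, in any of the three places; it is the only one of the row with an open hole.
- lens_cap: Bystander: black solid disc, diameter 50, height 9 mm, in the row with the ring. Origin: centre of the underside.
- eyepiece: Bystander: black stepped cylinder with a glass top, diameter 44, height 28 mm, in the row with the ring. Origin: centre of the underside.
- tape_roll: Bystander: cardboard tape core lying flat, outside diameter 64, height 18 mm, about 120 mm from the basket on its +x side. Origin: centre of the underside.
- lens: Bystander: black camera lens standing upright, diameter 78, height 105 mm, at the left. Origin: centre of the underside.
- camera_body: Bystander: black camera, about 60 x 130 x 106 mm, at the right. Origin: centre of the underside.
- screwdriver: Bystander: screwdriver lying on the bench at the right. Origin: centre of the underside.
There are look-alikes about, which are no part of the job. Leave any green or pink look-alike of the basket alone.

How it is judged:
At the end, for the whole second after the job is handed in: Basket lip on a tank wall (underside middle 110-121 mm above bench, within 7.5 mm of the wall mid-plane), origin within 45 mm (x), 60 mm (y) of tank centre, tilt under 0.26 rad; ring in bowl (origin within 36 x 48 mm of its centre, under 30 mm high); both at rest, under 0.02 m/s, basket 0.15 rad/s (x of basket in the frame of cleaner between -0.045 and 0.045 m and y of basket in the frame of cleaner between -0.06 and 0.06 m and z of basket_lip in the frame of cleaner between 0.11 and 0.121 m and (x of basket_lip in the frame of cleaner between -0.0695 and -0.0545 m or x of basket_lip in the frame of cleaner between 0.0545 and 0.0695 m or y of basket_lip in the frame of cleaner between -0.0895 and -0.0745 m or y of basket_lip in the frame of cleaner between 0.0745 and 0.0895 m) and angle between basket's own z axis and vertical below 0.26 rad and x of lens_ring in the frame of basket between -0.036 and 0.036 m and y of lens_ring in the frame of basket between -0.048 and 0.048 m and z of lens_ring in the frame of basket between -0.003 and 0.03 m and linear speed of each of basket, lens_ring below 0.02 m/s and angular speed of basket below 0.15 rad/s); the robot touches nothing.
It fails at once if another thing on the bench moved by more than 30 mm (distance of any of lens_cap, eyepiece, tape_roll, lens, camera_body, screwdriver from where it was at the start of the episode above 0.03 m).
It fails at once if the ring or the basket dropped from more than about 50 mm (in free fall at over 1 m/s) ((linear speed of basket above 1 m/s and contact force between basket and anything else below 0.01 N) or (linear speed of lens_ring above 1 m/s and contact force between lens_ring and anything else below 0.01 N)).
It also fails if it takes over 64 s, if anything falls off the work surface, if the arm or the gripper's body presses on something with over 40 N, if the wrist force passes 120 N, or if a joint passes its speed limit or range.

## Robot

A 6-joint arm with a two-finger parallel gripper is mounted at the origin on the work surface. World frame = base frame: x ahead of the robot, y to its left, z up, the work surface at z = 0. Lengths are in m, angles in rad, forces in N, time in s.
With the tool pointing down it reaches from about 0.35 to 0.85 m from the base axis. Payload 8.1 kg.
Tool frame: the origin (TCP) lies midway between the tips of the shut fingers; the grasp point (between the pads) lies 19 mm behind it; z points along the fingers, y is the line along which they close (so a half turn about z gives the same grasp; the last joint's range is limited). The gripper opens to 93 mm and grips with 3 to 60 N. Pads are 15 mm wide; open, the fingers measure 128 mm over their backs; the gripper's body (75 mm by 188 mm) begins 65 mm behind the grasp point.
Start: joints at [1.122, 0.13, 1.488, -0, 1.523, -0.085], TCP at [0.213, 0.561, 0.219] pointing down, gripper open.
Joint ranges: [-2.96, 2.96], [-0.89, 2.26], [0.02, 2.5], [-1.34, 4.48], [0, 2.73], [-2.66, 2.66]. Speed limits (rad/s): [2.39, 2.39, 2.79, 3.14, 3.14, 3.14].

## Interface

Orientations are given as a rotation vector (axis times angle).
In Python, from plant import robot, cams gives the robot as it stands. The module is installed in compiled form; this text tells all that it offers.
- The arm moves only by the tool play_rows, never from a script. Its arguments are lists of equal length, an entry for each row: "slide": the shift along the tool's x, y, z scaled (see below), a list of three; "twist": the turn, a rotation vector about the tool's x, y, z scaled (see below), a list of three. A call has exactly 8 rows; each row shifts and turns the commanded pose from where the row before left it, along the tool's axes as they then stand; what a row does not reach is not made up. The controller multiplies each number of a shift by 25 cm and each number of a turn by 60 degrees. A row lasts 1/10 s, in which the tool goes at most 50 mm and 8.59 degrees, less where a joint would pass 70% of its speed; a pose out of reach is approached as far as the arm can. A call with a number of a shift or a turn outside -1 to 1 is refused whole. A call with a gripper value outside its range is refused whole. "fingers" is the closure, from -1 (fully open) to 1 (shut), set as the call begins (left out, the last holds). The fingers move at their own pace and stop on an object; "force" is the grip in N (left out, the last holds). Time passes only in rows, so rows that do not move let the fingers close, or fill a call up. It gives the time, the measured TCP pose, the force, the opening and the grip force at its end, in the units of the state.
- robot.read_state(): the state, without advancing time (a new reading comes with each control period).
- cams.read_camera(name): name is "scene" or "top" or "wrist"; returns (picture, depth): 480x640x3 uint8, red, green, blue; 480x640 float32, m along the optical axis (not along the pixel's ray), 0 where there is no reading.
- cams.get_calibration(name): a dict with "fx", "fy", "cx", "cy" (pixels), "world_from_camera" (4x4, takes a point from camera to world coordinates). Camera axes: x right, y down, z forward; pixel columns grow to the right and rows downward; lengths in m; the calibration is good to about 2 mm. A picture is of the moment at which its call begins: read the wrist's pose just before it. get_calibration takes no time and is no camera call; for the wrist camera it gives the pose at the moment of the call.
- robot.close_job(): hands the job in; it is judged then, once.
The state is a dict: "t": time; "q": joint angles; "dq": joint speeds; "joint_torque": joint torques, N m; "tool_pos": TCP position; "orientation": TCP orientation; "force": force on the tool from outside, world axes, zero at the start; "wrist_torque": the same for the moment, N m; "opening": finger opening in m; "gripper_force": force on a finger pad.
Only numpy, scipy, OpenCV 4.12 (cv2) and the standard library are available. Lean on these libraries where they do the work, as an engineer would, in place of code of your own. Each camera call takes 0.05 s, during which the arm holds its last target. There are 200 camera calls.

## Working session

There is one attempt and no reset: what is moved stays moved. The work goes in short steps, Python scripts to look and compute and a tool call to move; the robot and the scene stay as the last step left them, time stands still between calls to the robot, and variables do not carry over. Pictures are saved under pics/ and viewed, at most 10 in all, crops included, and the job is handed in when it is done.

Besides the shell and the picture viewer there is one more tool, called in YAML: its name, and indented under it one key for each argument. play_rows: Moves the arm, as the interface text tells. Shifts and turns lie within -1 to 1; 1 stands for 25 cm of shift or 60 degrees of turn. Its arguments: {"type":"object","properties":{"slide":{"type":"array"},"twist":{"type":"array"},"fingers":{"type":"number"},"force":{"type":"number"}},"required":["slide","twist"]}

```bash
mkdir -p pics
cat > h.py <<'E'
import numpy as np, cv2
from plant import robot, cams
from scipy.spatial.transform import Rotation as R
def grab(n):
    c=cams.get_calibration(n); p,d=cams.read_camera(n); return p,d,c
def cloud(d,c):
    v,u=np.mgrid[0:480,0:640]; P=np.stack([(u-c['cx'])/c['fx']*d,(v-c['cy'])/c['fy']*d,d],-1)
    T=np.array(c['world_from_camera']); W=P@T[:3,:3].T+T[:3,3]; W[d<=0]=np.nan; return W
E
python3 - <<'E'
from h import *
for n in('top','scene'):
    p,d,c=grab(n); np.savez(n,p=p,d=d,T=c['world_from_camera'],k=[c['fx'],c['fy'],c['cx'],c['cy']])
    cv2.imwrite(f'pics/{n}.png',p[...,::-1]); print(n,np.round(c['world_from_camera'],3).tolist(),c['fx'])
s=robot.read_state();print(s)
E
```

```text
top [[0.01, -0.993, 0.12, 0.343], [-1.0, -0.011, -0.007, 0.017], [0.008, -0.12, -0.993, 1.531], [0.0, 0.0, 0.0, 1.0]] 507.3004750921132
scene [[-0.625, 0.497, -0.602, 1.307], [0.781, 0.392, -0.487, 0.658], [-0.006, -0.774, -0.633, 0.919], [0.0, 0.0, 0.0, 1.0]] 578.6857564252898
{'t': 0.1, 'q': array([ 1.12159917e+00,  1.31078523e-01,  1.48914785e+00,  3.19203775e-05,
        1.52301370e+00, -8.54264236e-02]), 'dq': array([ 0.00013742, -0.00261095, -0.00226463,  0.00189617,  0.00091815,
       -0.00058823]), 'joint_torque': array([ 1.16465344e-03, -5.61344039e+01, -4.93092942e+01,  7.70410616e-02,
        2.92628777e-02, -7.32028957e-05]), 'tool_pos': array([0.21324198, 0.56028503, 0.21770898]), 'orientation': array([-5.68182299e-01, -3.08931060e+00,  2.48224907e-03]), 'force': array([-0.39245218,  0.6473759 , -1.33586952]), 'wrist_torque': array([ 0.00519004,  0.02841717, -0.07440331]), 'gripper_force': 0.0, 'opening': 0.09291997897715551}
```

View pics/top.png

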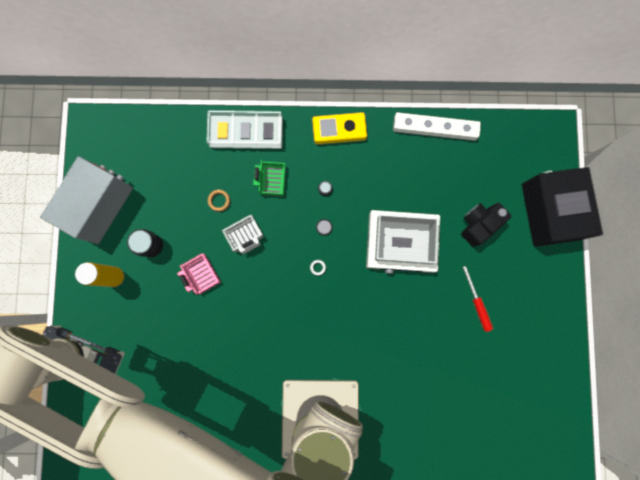

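View pics/scene.png

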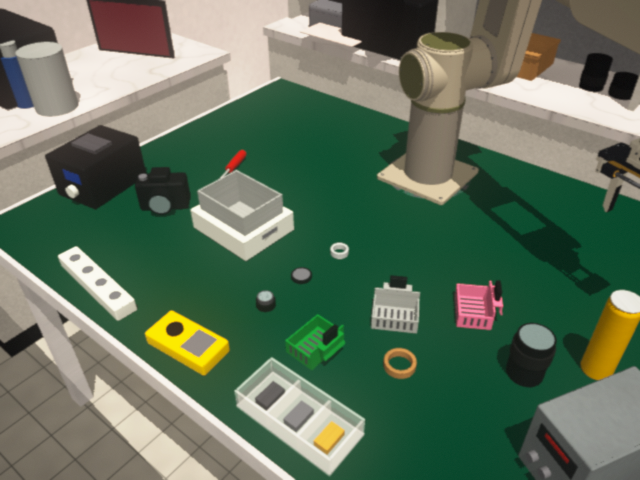

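The top view shows the ring at (318,267), the steel basket at (243,235) with its tab at about (250,243), the tank at (403,240), and the tape at (218,200). The green and pink baskets are decoys. Next I'll measure positions from depth.

```bash
cat > m.py <<'E'
from h import *
def load(n):
    z=np.load(n+'.npz'); k=z['k']; return z['p'],cloud(z['d'],dict(fx=k[0],fy=k[1],cx=k[2],cy=k[3],world_from_camera=z['T']))
def rect(P): 
    (c,s,a)=cv2.minAreaRect((P[:,:2]*1000).astype(np.float32)); return np.round(c,1),np.round(s,1),round(a,1),len(P)
E
python3 - <<'E'
from m import *
for n,boxes in dict(top=dict(ring=(305,255,332,280),cl=(360,200,448,285),bk=(215,208,270,260)),scene=dict(ring=(325,238,354,262),cl=(185,165,300,260),bk=(365,270,425,335))).items():
    p,W=load(n)
    for o,(a,b,c,d) in boxes.items():
        w=W[b:d,a:c].reshape(-1,3); q=p[b:d,a:c].reshape(-1,3); 
        bench=np.nanmedian(w[(w[:,2]<.012),2]); print(n,o,'bench',bench)
        sel={'ring':[(.008,.03)],'cl':[(.105,.125),(.05,.07)],'bk':[(.005,.1),(.028,.042),(.046,.06),(.062,.1)]}[o]
        for lo,hi in sel:
            P=w[(w[:,2]>lo)&(w[:,2]<hi)]; 
            if len(P)>4: print(lo,rect(P),P.mean(0).round(4))
E
```

```text
top ring bench -0.0002186370762554679
0.008 (array([440.6,  13.7]), array([73.8, 49. ]), 69.8, 86) [0.4404 0.0149 0.0147]
top cl bench -0.0007679785239402825
0.105 (array([ 517.7, -238.6]), array([169.1, 128.8]), 86.6, 386) [ 0.5186 -0.2412  0.1129]
0.05 (array([ 517.3, -238.5]), array([202.7, 167.2]), 87.0, 1146) [ 0.5058 -0.2237  0.0594]
top bk bench 0.0007401965357141105
0.005 (array([539.9, 243.5]), array([155.1, 164.6]), 1.1, 694) [0.5338 0.2387 0.0277]
0.028 (array([529.9, 232.9]), array([92.8, 96.1]), 30.0, 147) [0.5334 0.2357 0.0344]
0.046 (array([502.2, 216.8]), array([20.4, 93.7]), 30.1, 99) [0.5021 0.2156 0.0532]
0.062 (array([500.4, 220.8]), array([13. , 45.1]), 25.3, 62) [0.5011 0.2172 0.0795]
scene ring bench 0.0004562350059392206
0.008 (array([439.5,  14.4]), array([46.7, 43.4]), 17.6, 141) [0.4405 0.0146 0.0135]
scene cl bench 0.00015650329466565527
0.105 (array([ 517. , -237.8]), array([176.7, 133. ]), 86.0, 747) [ 0.5196 -0.2347  0.1116]
0.05 (array([ 515. , -293.4]), array([318.8, 170.1]), 86.9, 1549) [ 0.5406 -0.219   0.0599]
scene bk bench 0.0007002440177649172
0.005 (array([510.4, 219.2]), array([148.9, 100.9]), 32.4, 1658) [0.5292 0.2336 0.0336]
0.028 (array([539.7, 239. ]), array([78.4, 96.3]), 30.1, 434) [0.5366 0.2379 0.0342]
0.046 (array([504.5, 218.7]), array([26.8, 94.4]), 28.1, 257) [0.5078 0.2205 0.0528]
0.062 (array([503.5, 218.4]), array([15.8, 35.7]), 27.6, 170) [0.5054 0.2194 0.0752]
```

```bash
cat >> h.py <<'E'
def plan(x,y,z,close,n=8,up=0):
    """rows (start-of-row frame) moving to TCP xyz(m) with closing direction (deg, mod 180), tool down"""
    s=robot.read_state(); r0=R.from_rotvec(s['orientation']); yv=r0.as_matrix()[:,1]
    c0=np.degrees(np.arctan2(yv[1],yv[0])); dc=(close-c0+90)%180-90; c1=np.radians(c0+dc)
    Y=np.array([np.cos(c1),np.sin(c1),0]); Z=np.array([0,0,-1.]); r1=R.from_matrix(np.stack([np.cross(Y,Z),Y,Z],1))
    d=np.array([x,y,z])-s['tool_pos']; rv=(r0.inv()*r1).as_rotvec()
    st=R.from_rotvec(rv/n); r=r0; S=[]
    for i in range(n): S.append((r.inv().apply(d/n)/.25).round(3).tolist()); r=r*st
    print('pos',s['tool_pos'].round(4),'close',c0.round(1),'dc',dc.round(1),'t',round(s['t'],2),'d',d.round(4))
    print('slide',S,'\ntwist',(rv/n/np.radians(60)).round(3).tolist(),'n',n,'max mm',abs(np.linalg.norm(d)/n*1000).round(1))
E
python3 -c "
from h import *
plan(.431,.031,.2,120,16)"
```

```text
pos [0.2132 0.5603 0.2177] close 69.2 dc 50.8 t 0.1 d [ 0.2178 -0.5293 -0.0177]
slide [[-0.098, -0.104, 0.005], [-0.092, -0.11, 0.005], [-0.086, -0.114, 0.005], [-0.079, -0.119, 0.005], [-0.073, -0.123, 0.005], [-0.066, -0.127, 0.005], [-0.059, -0.131, 0.005], [-0.051, -0.134, 0.005], [-0.044, -0.136, 0.005], [-0.036, -0.138, 0.005], [-0.028, -0.14, 0.005], [-0.021, -0.142, 0.004], [-0.013, -0.143, 0.004], [-0.005, -0.143, 0.004], [0.003, -0.143, 0.004], [0.011, -0.143, 0.004]] 
twist [-0.0, -0.0, -0.053] n 16 max mm 35.8
```

play_rows:
  slide:
    - [-0.098,-0.104,0.005]
    - [-0.092,-0.11,0.005]
    - [-0.086,-0.114,0.005]
    - [-0.079,-0.119,0.005]
    - [-0.073,-0.123,0.005]
    - [-0.066,-0.127,0.005]
    - [-0.059,-0.131,0.005]
    - [-0.051,-0.134,0.005]
  twist:
    - [0,0,-0.053]
    - [0,0,-0.053]
    - [0,0,-0.053]
    - [0,0,-0.053]
    - [0,0,-0.053]
    - [0,0,-0.053]
    - [0,0,-0.053]
    - [0,0,-0.053]
  fingers: 0.48

```text
t: 0.9
tool_pos: [0.3227, 0.2946, 0.2082]
orientation: [0.13, -3.139, 0.0]
force: [0.5, 0.1, 0.7]
opening: 0.0339
gripper_force: 0.0
```

play_rows:
  slide:
    - [-0.044,-0.136,0.005]
    - [-0.036,-0.138,0.005]
    - [-0.028,-0.14,0.005]
    - [-0.021,-0.142,0.004]
    - [-0.013,-0.143,0.004]
    - [-0.005,-0.143,0.004]
    - [0.003,-0.143,0.004]
    - [0.011,-0.143,0.004]
  twist:
    - [0,0,-0.053]
    - [0,0,-0.053]
    - [0,0,-0.053]
    - [0,0,-0.053]
    - [0,0,-0.053]
    - [0,0,-0.053]
    - [0,0,-0.053]
    - [0,0,-0.053]

```text
t: 1.7
tool_pos: [0.4321, 0.0301, 0.1996]
orientation: [0.817, -3.033, -0.0]
force: [0.2, -0.0, -0.6]
opening: 0.024
gripper_force: 0.0
```

Run:
```python
from h import *
plan(.431,.031,.2,120,8); print(robot.read_state()['opening'])
p,d,c=grab('wrist'); W=cloud(d,c); np.save('w1',W)
cv2.imwrite('pics/w1.png',p[...,::-1])
print(np.round(c['world_from_camera'],3).tolist())
m=(W[...,2]>.008)&(W[...,2]<.02)&(abs(W[...,0]-.4405)<.03)&(abs(W[...,1]-.0145)<.03)
P=W[m]; print(len(P)); 
if len(P)>20:
    print(P.min(0),P.max(0),cv2.minEnclosingCircle((P[:,:2]*1000).astype(np.float32)))
```

```text
pos [0.4321 0.0301 0.1996] close 120.2 dc -0.2 t 1.7 d [-0.0011  0.0009  0.0004]
slide [[0.0, 0.001, -0.0], [0.0, 0.001, -0.0], [0.0, 0.001, -0.0], [0.0, 0.001, -0.0], [0.0, 0.001, -0.0], [0.0, 0.001, -0.0], [0.0, 0.001, -0.0], [0.0, 0.001, -0.0]] 
twist [0.0, -0.0, 0.0] n 8 max mm 0.2
0.024010407209039134
[[-0.502, 0.826, 0.257, 0.36], [0.865, 0.48, 0.149, -0.012], [-0.0, 0.297, -0.955, 0.366], [0.0, 0.0, 0.0, 1.0]]
1000
[ 0.41738705 -0.00968033  0.00806344] [0.4607052  0.03374936 0.01866934] ((439.1636657714844, 12.014825820922852), 21.91126823425293)
```

View pics/w1.png

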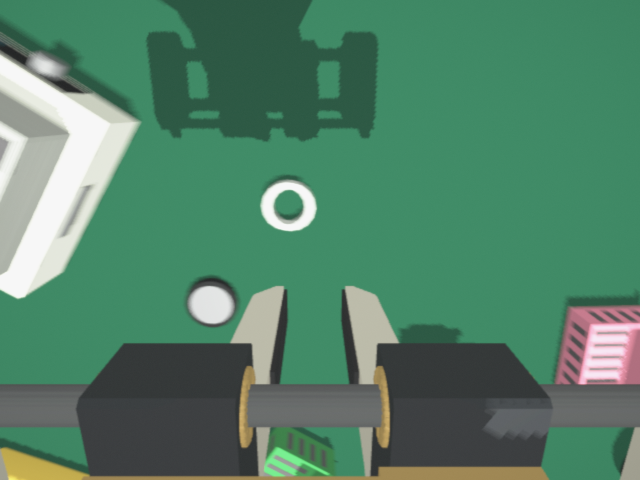

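The ring is at (288,206) with its hole open. Depth puts it at (0.4393, 0.0125), radius 22 mm, which matches its 44 mm diameter.

play_rows:
  slide:
    - [0.01,0,0.11]
    - [0,0,0.12]
    - [0,0,0.14]
    - [0,0,0.14]
    - [0,0,0.12]
    - [0,0,0.08]
    - [0,0,0.045]
    - [0,0,0.02]
  twist:
    - [0,0,0]
    - [0,0,0]
    - [0,0,0]
    - [0,0,0]
    - [0,0,0]
    - [0,0,0]
    - [0,0,0]
    - [0,0,0]

```text
t: 2.55
tool_pos: [0.4289, 0.0305, 0.005]
orientation: [0.813, -3.032, -0.001]
force: [0.6, -0.4, 0.1]
opening: 0.0243
gripper_force: 0.0
```

play_rows:
  slide:
    - [0,0,0]
    - [0,0,0]
    - [0,0,0]
    - [0,0,0]
    - [0,0,0]
    - [0,0,0]
    - [0,0,0]
    - [0,0,0]
  twist:
    - [0,0,0]
    - [0,0,0]
    - [0,0,0]
    - [0,0,0]
    - [0,0,0]
    - [0,0,0]
    - [0,0,0]
    - [0,0,0]
  fingers: 1
  force: 20

```text
t: 3.35
tool_pos: [0.431, 0.0303, 0.0073]
orientation: [-0.814, 3.032, -0.001]
force: [-1.3, -0.2, 5.7]
opening: 0.0059
gripper_force: 19.8
```

play_rows:
  slide:
    - [0,0,-0.15]
    - [0,0,-0.2]
    - [0,0,-0.2]
    - [-0.162,0.108,-0.05]
    - [-0.162,0.108,-0.05]
    - [-0.162,0.108,-0.05]
    - [-0.162,0.108,-0.04]
    - [-0.162,0.108,-0.03]
  twist:
    - [0,0,0]
    - [0,0,0]
    - [0,0,0]
    - [0,0,0]
    - [0,0,0]
    - [0,0,0]
    - [0,0,0]
    - [0,0,0]

```text
t: 4.15
tool_pos: [0.5381, 0.2499, 0.1995]
orientation: [-0.814, 3.033, -0.0]
force: [0.8, -1.0, 0.1]
opening: 0.006
gripper_force: 19.9
```

Run:
```python
from m import *
plan(.5376,.2488,.2,120,8); s=robot.read_state();print(s['opening'],s['force'])
p,d,c=grab('wrist'); W=cloud(d,c); np.savez('w2',p=p,d=d,T=c['world_from_camera'],k=[c['fx'],c['fy'],c['cx'],c['cy']])
cv2.imwrite('pics/w2.png',p[...,::-1])
near=np.hypot(W[...,0]-.53,W[...,1]-.235)<.1
for lo,hi in [(.029,.04),(.047,.06),(.064,.1)]:
    P=W[near&(W[...,2]>lo)&(W[...,2]<hi)]
    if len(P)>5: print(lo,rect(P),P.mean(0).round(4),P[:,2].max())
```

```text
pos [0.5381 0.2499 0.1995] close 120.0 dc -0.0 t 4.15 d [-0.0005 -0.0011  0.0005]
slide [[0.0, -0.0, -0.0], [0.0, -0.0, -0.0], [0.0, -0.0, -0.0], [0.0, -0.0, -0.0], [0.0, -0.0, -0.0], [0.0, -0.0, -0.0], [0.0, -0.0, -0.0], [0.0, -0.0, -0.0]] 
twist [-0.0, 0.0, 0.0] n 8 max mm 0.2
0.005990552424930661 [ 0.76997608 -0.96111968  0.09366286]
0.029 (array([530.3, 232.9]), array([91.2, 96.2]), 30.1, 1849) [0.537  0.236  0.0342] 0.03966343696382041
0.047 (array([502.2, 216.8]), array([19.1, 95.4]), 30.0, 1375) [0.501  0.2167 0.0546] 0.0599879903139805
0.064 (array([502.2, 216.9]), array([10.4, 35.4]), 30.1, 917) [0.5015 0.2165 0.0813] 0.08503053987859421
```

View pics/w2.png

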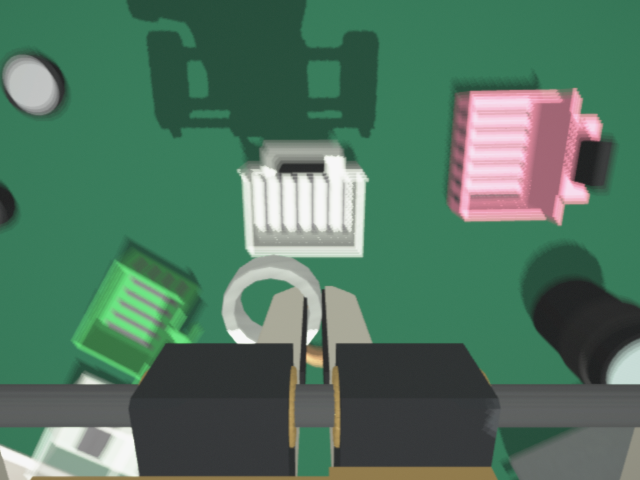

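The held ring is at (272,305), gripped by its wall. The basket is at (305,205), and its tab measures (502.2, 216.9) mm, 10.4 x 35.4 mm in size, yaw 30°. That puts the basket origin at (538.6, 237.9). Before lowering I'll check the ring's tilt.

Run:
```python
from m import *
p,W=load('w2'); w=W[250:345,220:325]; q=p[250:345,220:325].astype(int)
m=(w[...,2]>.15)&(w[...,2]<.25)&(q.min(-1)>80)
P=w[m]; u=np.array([-.5,.866]);x=np.array([.866,.5])
D=P[:,:2]-[.5381,.2499]; 
print(len(P),np.percentile(P[:,2],[1,10,50,90,99]))
t=P[:,2]>np.percentile(P[:,2],50)
for k,a in(('y',u),('x',x)): print(k,np.percentile(D@a,[0,2,98,100])*1000)
B=np.linalg.lstsq(np.c_[D@u,D@x,np.ones(len(D))][t],P[t,2],rcond=None)[0]; print(B)
plan(.5367,.2472,.06,120,8)
```

```text
5960 [0.19392845 0.19928423 0.20809964 0.23696956 0.24539099]
y [-39.6310734  -37.27051228   2.24066743   4.61040305]
x [-22.46908522 -21.76326958  13.0002623   14.95312338]
[ 0.3094676  -0.2446298   0.22381373]
pos [0.5399 0.2558 0.1989] close 120.2 dc -0.2 t 4.2 d [-0.0032 -0.0086 -0.1389]
slide [[0.004, -0.003, 0.069], [0.004, -0.003, 0.069], [0.004, -0.003, 0.069], [0.004, -0.003, 0.069], [0.004, -0.003, 0.069], [0.004, -0.003, 0.069], [0.004, -0.003, 0.069], [0.004, -0.003, 0.069]] 
twist [0.0, 0.0, 0.0] n 8 max mm 17.4
```

play_rows:
  slide:
    - [0,0,0.08]
    - [0,0,0.1]
    - [0,0,0.1]
    - [0,0,0.08]
    - [0,0,0.04]
    - [0,0,0]
    - [0,0,0]
    - [0,0,0]
  twist:
    - [0,0,0]
    - [0,0,0]
    - [0,0,0]
    - [0,0,0]
    - [0,0,0]
    - [0,0,0]
    - [0,0,0]
    - [0,0,0]

```text
t: 5.0
tool_pos: [0.5383, 0.2482, 0.1002]
orientation: [-0.813, 3.032, 0.0]
force: [0.1, -0.0, -0.1]
opening: 0.0062
gripper_force: 19.9
```

Run:
```python
from m import *
p,d,c=grab('wrist')
cv2.imwrite('pics/w3.png',p[...,::-1])
W=cloud(d,c); s=robot.read_state()
near=np.hypot(W[...,0]-.53,W[...,1]-.235)<.1
for lo,hi in [(.029,.04),(.047,.06),(.068,.087)]:
    P=W[near&(W[...,2]>lo)&(W[...,2]<hi)]
    if len(P)>5: print(lo,rect(P))
plan(.5367,.2472,.012,120,8)
```

```text
0.029 (array([530. , 232.8]), array([91. , 96.4]), 30.0, 2877)
0.047 (array([502.2, 216.7]), array([19.2, 95.7]), 29.9, 2863)
0.068 (array([502.2, 216.5]), array([10. , 36.2]), 30.1, 2006)
pos [0.5383 0.2482 0.1001] close 120.0 dc -0.0 t 5.05 d [-0.0016 -0.001  -0.0881]
slide [[0.001, -0.0, 0.044], [0.001, -0.0, 0.044], [0.001, -0.0, 0.044], [0.001, -0.0, 0.044], [0.001, -0.0, 0.044], [0.001, -0.0, 0.044], [0.001, -0.0, 0.044], [0.001, -0.0, 0.044]] 
twist [-0.0, 0.0, 0.0] n 8 max mm 11.0
```

View pics/w3.png

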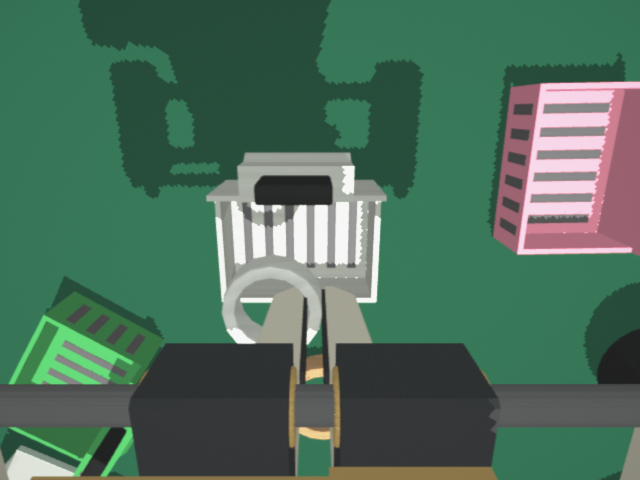

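The ring, at (272,310), is over the bowl and level. The basket fix agrees with the last one to within 0.5 mm, so I'll lower it.

play_rows:
  slide:
    - [0.008,0,0.05]
    - [0,0,0.07]
    - [0,0,0.07]
    - [0,0,0.06]
    - [0,0,0.05]
    - [0,0,0.03]
    - [0,0,0.015]
    - [0,0,0.005]
  twist:
    - [0,0,0]
    - [0,0,0]
    - [0,0,0]
    - [0,0,0]
    - [0,0,0]
    - [0,0,0]
    - [0,0,0]
    - [0,0,0]

```text
t: 5.85
tool_pos: [0.5356, 0.2469, 0.0108]
orientation: [0.814, -3.034, -0.0]
force: [-0.3, -0.1, -0.4]
opening: 0.006
gripper_force: 19.9
```

Run:
```python
from m import *
plan(.5367,.2472,.011,120,8); s=robot.read_state(); print(s['force'],s['opening'])
```

```text
pos [0.5356 0.2469 0.0108] close 120.0 dc -0.0 t 5.85 d [0.0011 0.0003 0.0002]
slide [[-0.001, -0.0, -0.0], [-0.001, -0.0, -0.0], [-0.001, -0.0, -0.0], [-0.001, -0.0, -0.0], [-0.001, -0.0, -0.0], [-0.001, -0.0, -0.0], [-0.001, -0.0, -0.0], [-0.001, -0.0, -0.0]] 
twist [0.0, -0.0, 0.0] n 8 max mm 0.1
[-0.33599785 -0.08862562 -0.40317197] 0.005955620575211648
```

play_rows:
  slide:
    - [0,0,0]
    - [0,0,0]
    - [0,0,0]
    - [0,0,0]
    - [0,0,0]
    - [0,0,0]
    - [0,0,0]
    - [0,0,0]
  twist:
    - [0,0,0]
    - [0,0,0]
    - [0,0,0]
    - [0,0,0]
    - [0,0,0]
    - [0,0,0]
    - [0,0,0]
    - [0,0,0]
  fingers: 0.64

```text
t: 6.65
tool_pos: [0.5355, 0.2469, 0.0109]
orientation: [0.814, -3.034, 0.0]
force: [0.8, 1.3, -0.2]
opening: 0.0166
gripper_force: 0.0
```

play_rows:
  slide:
    - [0,0,-0.03]
    - [0,0,-0.06]
    - [0,0,-0.1]
    - [0,0,-0.18]
    - [0,0,-0.18]
    - [0,0,-0.1]
    - [0,0,-0.05]
    - [0,0,0]
  twist:
    - [0,0,0]
    - [0,0,0]
    - [0,0,0]
    - [0,0,0]
    - [0,0,0]
    - [0,0,0]
    - [0,0,0]
    - [0,0,0]

```text
t: 7.45
tool_pos: [0.5368, 0.2473, 0.189]
orientation: [-0.813, 3.03, 0.001]
force: [-0.0, -0.3, -0.0]
opening: 0.0168
gripper_force: 0.0
```

Run:
```python
from m import *
p,d,c=grab('wrist')
cv2.imwrite('pics/w4.png',p[60:360,180:480,::-1])
W=cloud(d,c); s=robot.read_state()
near=np.hypot(W[...,0]-.53,W[...,1]-.235)<.1
for lo,hi in [(.029,.04),(.047,.06),(.068,.087)]:
    P=W[near&(W[...,2]>lo)&(W[...,2]<hi)]
    if len(P)>5: print(lo,rect(P))
m=near&(W[...,2]>.013)&(W[...,2]<.024); P=W[m]; D=(P[:,:2]-[.5386,.2379])@np.array([[.866,-.5],[.5,.866]]); D=D[(abs(D[:,0])<.03)&(abs(D[:,1])<.042)]
print(D.min(0),D.max(0),cv2.minEnclosingCircle((D*1000).astype(np.float32)))
# tab grasp
plan(.5022,.2168,.12,30,12)
```

```text
0.029 (array([530.1, 232.8]), array([91.3, 96.4]), 29.9, 2006)
0.047 (array([502.3, 216.5]), array([19.1, 95.8]), 30.1, 1431)
0.068 (array([502. , 216.8]), array([10. , 35.5]), 30.1, 946)
[-0.0202934 -0.0301621] [0.02313583 0.01324855] ((1.7605016231536865, -8.347103118896484), 22.05734634399414)
pos [0.5358 0.247  0.1865] close 120.0 dc 90.0 t 7.5 d [-0.0336 -0.0302 -0.0665]
slide [[0.015, -0.003, 0.022], [0.015, -0.001, 0.022], [0.015, 0.001, 0.022], [0.015, 0.003, 0.022], [0.014, 0.005, 0.022], [0.014, 0.007, 0.022], [0.013, 0.008, 0.022], [0.011, 0.01, 0.022], [0.01, 0.011, 0.022], [0.009, 0.012, 0.022], [0.007, 0.013, 0.022], [0.005, 0.014, 0.022]] 
twist [-0.0, 0.0, -0.125] n 12 max mm 6.7
```

View pics/w4.png

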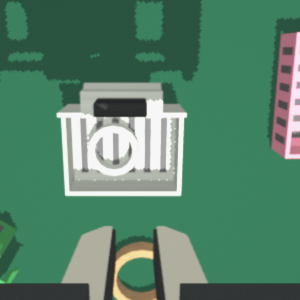

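The ring is in the bowl at (1.8, -8.3) mm in the basket frame and the basket hasn't moved. Now I'll turn by −90° so that joint 6 stays in range.

play_rows:
  slide:
    - [0,0,0]
    - [0,0,0]
    - [0,0,0]
    - [0,0,0]
    - [0,0,0]
    - [0,0,0]
    - [0,0,0]
    - [0,0,0]
  twist:
    - [0,0,0.136]
    - [0,0,0.136]
    - [0,0,0.136]
    - [0,0,0.136]
    - [0,0,0.136]
    - [0,0,0.136]
    - [0,0,0.136]
    - [0,0,0.136]
  fingers: 0.14

```text
t: 8.3
tool_pos: [0.534, 0.2463, 0.1827]
orientation: [-0.959, -2.988, 0.005]
force: [0.2, 0.2, 0.7]
opening: 0.0401
gripper_force: 0.0
```

play_rows:
  slide:
    - [0,0,0]
    - [0,0,0]
    - [0,0,0]
    - [-0.012,-0.06,0.05]
    - [-0.012,-0.06,0.08]
    - [-0.012,-0.057,0.08]
    - [0,0,0.05]
    - [0,0,0]
  twist:
    - [0,0,0.136]
    - [0,0,0.136]
    - [0,0,0.136]
    - [0,0,0.004]
    - [0,0,0]
    - [0,0,0]
    - [0,0,0]
    - [0,0,0]

```text
t: 9.1
tool_pos: [0.4994, 0.2161, 0.1171]
orientation: [-1.568, -2.717, 0.007]
force: [0.3, -0.4, 0.8]
opening: 0.0404
gripper_force: 0.0
```

Run:
```python
from m import *
p,d,c=grab('wrist'); W=cloud(d,c)
near=np.hypot(W[...,0]-.53,W[...,1]-.235)<.1
for lo,hi in [(.047,.06),(.068,.087)]:
    P=W[near&(W[...,2]>lo)&(W[...,2]<hi)]
    if len(P)>5: print(lo,rect(P))
print(robot.read_state()['opening'],robot.read_state()['q'].round(2))
plan(.5022,.2168,.058,30,8)
```

```text
0.047 (array([502.8, 216.8]), array([19. , 96.3]), 29.9, 2025)
0.068 (array([502.6, 217.1]), array([ 9.8, 36.1]), 30.2, 1322)
0.04028973544589783 [ 0.31  0.06  1.75  0.    1.34 -0.21]
pos [0.5007 0.2167 0.1191] close 30.0 dc -0.0 t 9.15 d [ 0.0015  0.0001 -0.0611]
slide [[-0.0, 0.001, 0.031], [-0.0, 0.001, 0.031], [-0.0, 0.001, 0.031], [-0.0, 0.001, 0.031], [-0.0, 0.001, 0.031], [-0.0, 0.001, 0.031], [-0.0, 0.001, 0.031], [-0.0, 0.001, 0.031]] 
twist [-0.0, -0.0, 0.0] n 8 max mm 7.6
```

play_rows:
  slide:
    - [0,0.006,0.04]
    - [0,0,0.05]
    - [0,0,0.05]
    - [0,0,0.05]
    - [0,0,0.03]
    - [0,0,0.015]
    - [0,0,0.005]
    - [0,0,0]
  twist:
    - [0,0,0]
    - [0,0,0]
    - [0,0,0]
    - [0,0,0]
    - [0,0,0]
    - [0,0,0]
    - [0,0,0]
    - [0,0,0]

```text
t: 9.95
tool_pos: [0.5032, 0.2177, 0.0611]
orientation: [1.57, 2.721, 0.0]
force: [-0.2, 0.3, 0.5]
opening: 0.04
gripper_force: 0.0
```

play_rows:
  slide:
    - [0,0,0]
    - [0,0,0]
    - [0,0,0]
    - [0,0,0]
    - [0,0,0]
    - [0,0,0]
    - [0,0,0]
    - [0,0,0]
  twist:
    - [0,0,0]
    - [0,0,0]
    - [0,0,0]
    - [0,0,0]
    - [0,0,0]
    - [0,0,0]
    - [0,0,0]
    - [0,0,0]
  fingers: 1
  force: 50

```text
t: 10.75
tool_pos: [0.5031, 0.2176, 0.0612]
orientation: [1.57, 2.721, 0.0]
force: [-0.8, -0.3, 3.0]
opening: 0.0096
gripper_force: 50.0
```

play_rows:
  slide:
    - [0,0,-0.03]
    - [0,0,-0.06]
    - [0,0,-0.1]
    - [0,0,-0.14]
    - [0,0,-0.15]
    - [0,0,-0.12]
    - [0,0,-0.08]
    - [0,0,-0.03]
  twist:
    - [0,0,0]
    - [0,0,0]
    - [0,0,0]
    - [0,0,0]
    - [0,0,0]
    - [0,0,0]
    - [0,0,0]
    - [0,0,0]

```text
t: 11.55
tool_pos: [0.5044, 0.2181, 0.2427]
orientation: [1.568, 2.718, 0.006]
force: [0.7, 0.1, -1.6]
opening: 0.0099
gripper_force: 50.0
```

Run:
```python
from m import *
s=robot.read_state(); print(s['opening'],s['force'],s['gripper_force'])
plan(.4556,-.235,.236,-3.2,16)
```

```text
0.009880566958510941 [ 0.65049499  0.13148679 -1.63651078] 49.999499917030334
pos [0.5044 0.2181 0.2427] close 30.0 dc -33.2 t 11.55 d [-0.0488 -0.4531 -0.0067]
slide [[-0.092, -0.067, 0.001], [-0.094, -0.064, 0.001], [-0.097, -0.06, 0.001], [-0.099, -0.057, 0.001], [-0.101, -0.053, 0.002], [-0.103, -0.05, 0.002], [-0.104, -0.046, 0.002], [-0.106, -0.042, 0.002], [-0.107, -0.038, 0.002], [-0.109, -0.034, 0.002], [-0.11, -0.03, 0.002], [-0.111, -0.026, 0.002], [-0.112, -0.022, 0.002], [-0.112, -0.018, 0.002], [-0.113, -0.014, 0.002], [-0.113, -0.01, 0.002]] 
twist [0.0, -0.0, 0.035] n 16 max mm 28.5
```

play_rows:
  slide:
    - [-0.03,-0.022,0]
    - [-0.06,-0.043,0.001]
    - [-0.097,-0.06,0.001]
    - [-0.099,-0.057,0.001]
    - [-0.101,-0.053,0.002]
    - [-0.103,-0.05,0.002]
    - [-0.104,-0.046,0.002]
    - [-0.106,-0.042,0.002]
  twist:
    - [0,0,0.035]
    - [0,0,0.035]
    - [0,0,0.035]
    - [0,0,0.035]
    - [0,0,0.035]
    - [0,0,0.035]
    - [0,0,0.035]
    - [0,0,0.035]

```text
t: 12.35
tool_pos: [0.4795, 0.0184, 0.2337]
orientation: [-1.953, -2.457, 0.003]
force: [0.9, -0.1, -2.1]
opening: 0.01
gripper_force: 50.0
```

play_rows:
  slide:
    - [-0.107,-0.038,0.002]
    - [-0.109,-0.034,0.002]
    - [-0.11,-0.03,0.002]
    - [-0.111,-0.026,0.002]
    - [-0.112,-0.022,0.002]
    - [-0.1,-0.018,0.002]
    - [-0.07,-0.01,0.002]
    - [-0.03,-0.005,0.002]
  twist:
    - [0,0,0.035]
    - [0,0,0.035]
    - [0,0,0.035]
    - [0,0,0.035]
    - [0,0,0.035]
    - [0,0,0.035]
    - [0,0,0.035]
    - [0,0,0.035]

```text
t: 13.15
tool_pos: [0.4569, -0.1733, 0.2298]
orientation: [-2.293, -2.143, 0.002]
force: [0.2, 0.0, -2.3]
opening: 0.0091
gripper_force: 50.0
```

Run:
```python
from m import *
p,d,c=grab('wrist'); W=cloud(d,c); np.savez('w5',p=p,d=d,T=c['world_from_camera'],k=[c['fx'],c['fy'],c['cx'],c['cy']])
cv2.imwrite('pics/w5.png',p[...,::-1])
plan(.4556,-.235,.236,-3.2,8)
```

```text
pos [ 0.457  -0.1734  0.2299] close -4.0 dc 0.8 t 13.2 d [-0.0014 -0.0616  0.0061]
slide [[-0.031, 0.001, -0.003], [-0.031, 0.001, -0.003], [-0.031, 0.001, -0.003], [-0.031, 0.001, -0.003], [-0.031, 0.001, -0.003], [-0.031, 0.001, -0.003], [-0.031, 0.001, -0.003], [-0.031, 0.001, -0.003]] 
twist [-0.0, -0.0, -0.002] n 8 max mm 7.7
```

View pics/w5.png

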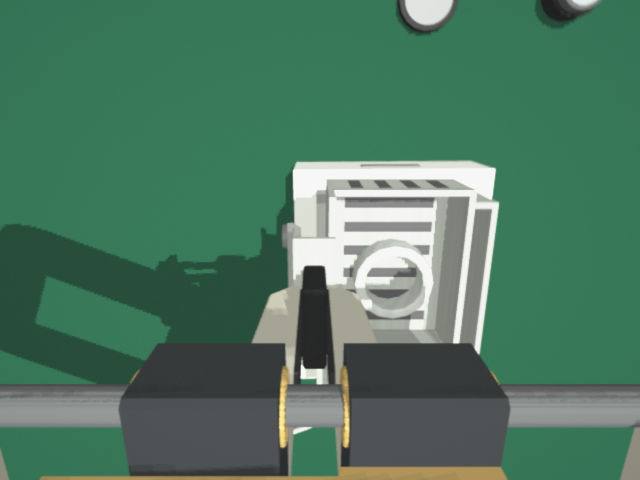

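The basket is held with the ring inside at (395,278), and the tank is below it. I'll measure the tank rim and the basket's tilt.

Run:
```python
from m import *
for n in('w5','top','scene'):
    p,W=load(n)
    near=(abs(W[...,0]-.5175)<.09)&(abs(W[...,1]+.2385)<.11)
    P=W[near&(W[...,2]>.106)&(W[...,2]<.121)]
    r=rect(P); print(n,r,np.percentile(P[:,2],[50,95]))
    a=np.radians(-3.2); D=(P[:,:2]-[.5175,-.2385])@np.array([[np.cos(a),-np.sin(a)],[np.sin(a),np.cos(a)]])*1000
    for k,sgn,lim in((0,1,62),(0,-1,62),(1,1,82),(1,-1,82)):
        o=D[(abs(D[:,k]*sgn-lim)<6)&(abs(D[:,1-k])<(70 if k==0 else 50))]
        if len(o)>10:
            f=np.polyfit(o[:,1-k],o[:,k],1); print(k,sgn,len(o),'at0',f[1].round(1),'med',np.median(o[:,k]).round(1),'slope',f[0].round(3),np.ptp(o[:,1-k]).round())
    if n=='w5':
        t=np.array([.457,-.1733]); a=np.radians(-4); M=np.array([[np.cos(a),-np.sin(a)],[np.sin(a),np.cos(a)]])
        B=((W[...,:2]-t)@M); m=(W[...,2]>.195)&(W[...,2]<.225)&(B[...,0]>.008)&(B[...,0]<.09)
        v,u=np.nonzero(m); m&= (np.mgrid[0:480,0:640][0]<335)
        Q=np.c_[B[m],W[m][:,2]]; 
        C=np.linalg.lstsq(np.c_[Q[:,:2],np.ones(len(Q))],Q[:,2],rcond=None)[0]; print('bowl rim',C,len(Q),Q.min(0),Q.max(0))
```

```text
w5 (array([ 519.3, -229.8]), array([149.7, 128.2]), 86.6, 1991) [0.11474947 0.11624445]
0 1 1386 at0 61.8 med 61.2 slope 0.001 110.0
0 -1 151 at0 -61.3 med -61.2 slope 0.002 135.0
1 1 12 at0 71.3 med 81.8 slope 0.211 1.0
bowl rim [-0.16407888 -0.06627858  0.21425398] 3273 [ 0.00800327 -0.03449716  0.19500441] [0.07772783 0.0480145  0.22489837]
top (array([ 517.7, -238.6]), array([169.1, 128.8]), 86.6, 372) [0.11324827 0.11810824]
0 1 91 at0 61.8 med 61.5 slope -0.001 137.0
0 -1 85 at0 -62.0 med -62.1 slope 0.001 137.0
1 1 61 at0 82.1 med 82.1 slope 0.004 100.0
1 -1 71 at0 -81.3 med -80.9 slope -0.007 98.0
scene (array([ 517. , -237.8]), array([176.7, 133. ]), 86.0, 697) [0.11225697 0.11705193]
0 1 164 at0 62.4 med 62.5 slope -0.002 138.0
0 -1 155 at0 -61.3 med -61.2 slope 0.003 137.0
1 1 133 at0 83.7 med 84.1 slope -0.006 98.0
1 -1 124 at0 -80.4 med -80.3 slope 0.008 98.0
```

Run:
```python
from m import *
p,W=load('w5')
t=np.array([.457,-.1733]); a=np.radians(-4); M=np.array([[np.cos(a),-np.sin(a)],[np.sin(a),np.cos(a)]])
B=((W[...,:2]-t)@M)*1000; z=W[...,2]*1000; ok=(z>150)&(np.mgrid[0:480,0:640][0]<345)
for lo,hi,nm in((-50,-44,'-y side'),(44,50,'+y side')):
    for x in range(5,85,10):
        m=ok&(B[...,1]>lo)&(B[...,1]<hi)&(abs(B[...,0]-x)<5)
        if m.sum()>8: print(nm,x,m.sum(),np.percentile(z[m],[50,95]).round(1))
for y in range(-50,51,20):
    m=ok&(B[...,0]>70)&(B[...,0]<82)&(abs(B[...,1]-y)<8)
    if m.sum()>8: print('front',y,m.sum(),np.percentile(z[m],[50,95]).round(1),B[...,0][m].max().round(1))
m=ok&(z>220)&(z<250)&(abs(B[...,0])<10)&(B[...,1]<25)
print('tab',m.sum(),np.percentile(z[m],[50,95]),B[m].min(0),B[m].max(0))
for x in range(-20,30,4):
    m=ok&(z>195)&(z<240)&(abs(B[...,0]-x)<2)&(B[...,1]<-20)&(B[...,1]>-32); 
    if m.sum()>5: print('lip',x,m.sum(),np.median(z[m]).round(1))
```

```text
-y side 35 109 [178.1 186.1]
-y side 45 264 [178.8 186. ]
-y side 55 262 [178.2 186.6]
-y side 65 263 [178.5 186.4]
-y side 75 130 [178.7 186.1]
+y side 5 232 [203.8 221.4]
+y side 15 358 [196.6 204.4]
+y side 25 346 [197.1 204.4]
+y side 35 363 [198.  204.5]
+y side 45 367 [197.1 204.4]
+y side 55 357 [196.8 204.3]
+y side 65 348 [198.1 204.4]
+y side 75 260 [197.5 204.5]
front -50 185 [178.2 187.1] 74.7
front -30 786 [187.6 203.8] 77.5
front -10 885 [188.6 203.9] 77.5
front 10 960 [189.1 204. ] 77.7
front 30 1043 [189.5 204. ] 77.6
front 50 312 [199.9 204.5] 77.2
tab 2144 [224.83945871 248.16851607] [-9.99623823  4.92894652] [ 9.96285324 24.9955158 ]
```

The basket hangs level, with its rim at 204.4 mm all round and the tab at the TCP. The tank's centre is (0.5175, -0.2385) with yaw -3.2°. Next I'll move over its -x wall.

play_rows:
  slide:
    - [-0.02,0.001,-0.005]
    - [-0.045,0.001,-0.005]
    - [-0.055,0.002,-0.005]
    - [-0.055,0.002,-0.005]
    - [-0.045,0.002,0]
    - [-0.022,0,0]
    - [-0.005,0,0]
    - [0,0,0]
  twist:
    - [0,0,0]
    - [0,0,-0.004]
    - [0,0,-0.004]
    - [0,0,-0.004]
    - [0,0,0]
    - [0,0,0]
    - [0,0,0]
    - [0,0,0]

```text
t: 14.0
tool_pos: [0.457, -0.2337, 0.2365]
orientation: [-2.276, -2.165, -0.0]
force: [0.3, -0.7, -1.7]
opening: 0.0092
gripper_force: 50.0
```

Run:
```python
from m import *
plan(.4556,-.235,.155,-3.2,8)
```

```text
pos [ 0.457  -0.2337  0.2365] close -2.9 dc -0.3 t 14.0 d [-0.0014 -0.0013 -0.0815]
slide [[-0.001, -0.001, 0.041], [-0.001, -0.001, 0.041], [-0.001, -0.001, 0.041], [-0.001, -0.001, 0.041], [-0.001, -0.001, 0.041], [-0.001, -0.001, 0.041], [-0.001, -0.001, 0.041], [-0.001, -0.001, 0.041]] 
twist [-0.0, -0.0, 0.001] n 8 max mm 10.2
```

play_rows:
  slide:
    - [-0.005,-0.006,0.03]
    - [0,0,0.05]
    - [0,0,0.06]
    - [0,0,0.06]
    - [0,0,0.06]
    - [0,0,0.04]
    - [0,0,0.02]
    - [0,0,0]
  twist:
    - [0,0,0.004]
    - [0,0,0]
    - [0,0,0]
    - [0,0,0]
    - [0,0,0]
    - [0,0,0]
    - [0,0,0]
    - [0,0,0]

```text
t: 14.8
tool_pos: [0.4551, -0.2345, 0.1557]
orientation: [-2.279, -2.16, 0.001]
force: [0.2, 0.5, -2.4]
opening: 0.0093
gripper_force: 50.0
```

Run:
```python
from m import *
plan(.4556,-.235,.126,-3.2,8); print(robot.read_state()['force'])
p,d,c=grab('scene'); cv2.imwrite('pics/s6.png',cv2.resize(p[140:280,160:330,::-1],None,fx=4,fy=4,interpolation=2))
```

```text
pos [ 0.4551 -0.2345  0.1557] close -3.1 dc -0.1 t 14.8 d [ 0.0005 -0.0005 -0.0297]
slide [[-0.0, 0.0, 0.015], [-0.0, 0.0, 0.015], [-0.0, 0.0, 0.015], [-0.0, 0.0, 0.015], [-0.0, 0.0, 0.015], [-0.0, 0.0, 0.015], [-0.0, 0.0, 0.015], [-0.0, 0.0, 0.015]] 
twist [-0.0, -0.0, 0.0] n 8 max mm 3.7
[ 0.18216331  0.51741451 -2.41590816]
```

View pics/s6.png

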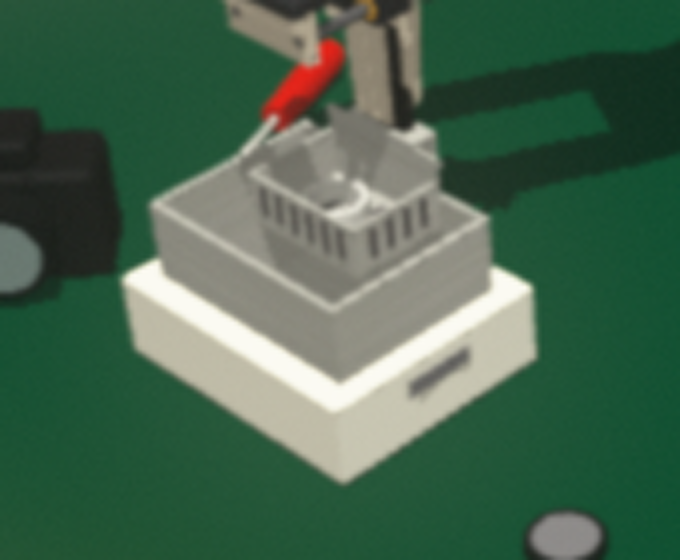

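The basket is over the near wall with its bowl inside the tank outline and the ring visible at (345,200). I'll lower it.

play_rows:
  slide:
    - [0,0.002,0.015]
    - [0,0,0.02]
    - [0,0,0.02]
    - [0,0,0.02]
    - [0,0,0.015]
    - [0,0,0.013]
    - [0,0,0.005]
    - [0,0,0]
  twist:
    - [0,0,0]
    - [0,0,0]
    - [0,0,0]
    - [0,0,0]
    - [0,0,0]
    - [0,0,0]
    - [0,0,0]
    - [0,0,0]

```text
t: 15.65
tool_pos: [0.4559, -0.2347, 0.1295]
orientation: [-2.28, -2.161, 0.0]
force: [-0.3, 0.1, -2.0]
opening: 0.0094
gripper_force: 50.0
```

play_rows:
  slide:
    - [0,0,0.003]
    - [0,0,0.003]
    - [0,0,0.003]
    - [0,0,0.003]
    - [0,0,0]
    - [0,0,0]
    - [0,0,0]
    - [0,0,0]
  twist:
    - [0,0,0]
    - [0,0,0]
    - [0,0,0]
    - [0,0,0]
    - [0,0,0]
    - [0,0,0]
    - [0,0,0]
    - [0,0,0]

```text
t: 16.45
tool_pos: [0.456, -0.2348, 0.1268]
orientation: [2.28, 2.161, -0.0]
force: [0.4, 0.3, -2.0]
opening: 0.0094
gripper_force: 50.0
```

No contact yet, with about 2.5 mm to go.

play_rows:
  slide:
    - [0,0,0.003]
    - [0,0,0.003]
    - [0,0,0.003]
    - [0,0,0.002]
    - [0,0,0.001]
    - [0,0,0]
    - [0,0,0]
    - [0,0,0]
  twist:
    - [0,0,0]
    - [0,0,0]
    - [0,0,0]
    - [0,0,0]
    - [0,0,0]
    - [0,0,0]
    - [0,0,0]
    - [0,0,0]

```text
t: 17.25
tool_pos: [0.456, -0.2348, 0.1241]
orientation: [2.28, 2.161, -0.0]
force: [-2.4, 1.9, 5.4]
opening: 0.0094
gripper_force: 50.0
```

Contact at the expected height. Releasing, then retreating straight up.

play_rows:
  slide:
    - [0,0,0]
    - [0,0,0]
    - [0,0,0]
    - [0,0,0]
    - [0,0,0]
    - [0,0,0]
    - [0,0,0]
    - [0,0,0]
  twist:
    - [0,0,0]
    - [0,0,0]
    - [0,0,0]
    - [0,0,0]
    - [0,0,0]
    - [0,0,0]
    - [0,0,0]
    - [0,0,0]
  fingers: 0.1

```text
t: 18.05
tool_pos: [0.456, -0.2348, 0.1237]
orientation: [2.28, 2.161, -0.0]
force: [-0.1, 0.1, -0.4]
opening: 0.0416
gripper_force: 0.0
```

play_rows:
  slide:
    - [0,0,-0.02]
    - [0,0,-0.04]
    - [0,0,-0.06]
    - [0,0,-0.1]
    - [0,0,-0.12]
    - [0,0,-0.12]
    - [0,0,-0.06]
    - [0,0,0]
  twist:
    - [0,0,0]
    - [0,0,0]
    - [0,0,0]
    - [0,0,0]
    - [0,0,0]
    - [0,0,0]
    - [0,0,0]
    - [0,0,0]

```text
t: 18.85
tool_pos: [0.4574, -0.2357, 0.2574]
orientation: [2.276, 2.157, 0.002]
force: [0.0, -0.1, -0.3]
opening: 0.0421
gripper_force: 0.0
```

Run:
```python
from m import *
s=robot.read_state(); print(s['tool_pos'],s['force'],s['opening'])
p,d,c=grab('wrist'); W=cloud(d,c)
cv2.imwrite('pics/w7.png',p[...,::-1])
a=np.radians(-3.2); M=np.array([[np.cos(a),-np.sin(a)],[np.sin(a),np.cos(a)]])
B=(W[...,:2]-[.5175,-.2385])@M*1000; z=W[...,2]*1000; inn=(abs(B[...,1])<60)
for nm,x0,x1,y0,y1 in(('tab',-72,-52,-15,15),('lip',-70,-50,-29,-22),('lip+',-70,-50,22,29),('rim front',8,24,-40,40),('rim -y',-20,5,-50,-44),('rim +y',-20,5,44,50)):
    m=(B[...,0]>x0)&(B[...,0]<x1)&(B[...,1]>y0)&(B[...,1]<y1)
    if m.sum()>10: print(nm,m.sum(),np.percentile(z[m],[50,90,97]).round(1))
m=inn&(z>135)&(z<160)&(abs(B[...,0]+60)<20); print('tab rect',cv2.minAreaRect(B[m].astype(np.float32)))
```

```text
[ 0.45742839 -0.23572396  0.25736682] [ 0.03766268 -0.1368651  -0.28346642] 0.04205270613777696
tab 995 [120.6 145.8 146.4]
lip 136 [118.2 119.3 119.7]
lip+ 2499 [359.2 360.2 368.5]
rim front 2151 [ 81.8 345.2 346.4]
rim -y 460 [75.9 89.1 90.5]
rim +y 391 [69.6 89.6 90.6]
tab rect ((-52.65381622314453, -0.22776031494140625), (11.5878267288208, 36.38199996948242), 0.6205483078956604)
```

View pics/w7.png

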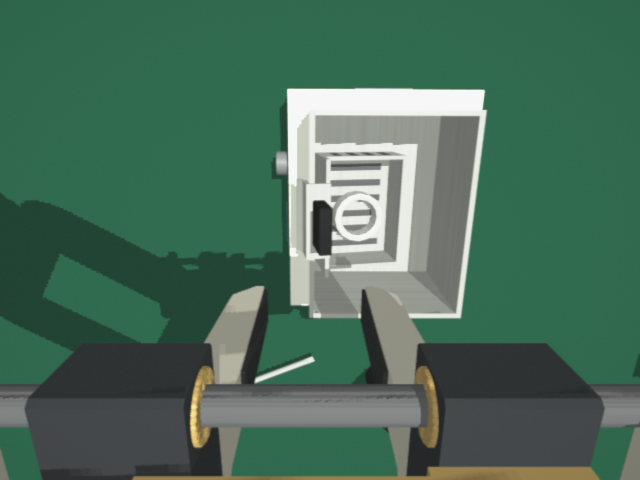

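The basket hangs with its lip at about (318,220) over the near wall and the ring in the bowl at (357,215). It leans a little, so I'll measure the tilt and lip position before handing in.

Run:
```python
from m import *
a=np.radians(-3.2); M=np.array([[np.cos(a),-np.sin(a)],[np.sin(a),np.cos(a)]])
for k in range(2):
    p,d,c=grab('wrist'); W=cloud(d,c)
    B=(W[...,:2]-[.5175,-.2385])@M*1000; z=W[...,2]*1000; X=[];Z=[]
    for x in range(-16,10,4):
        m=((abs(abs(B[...,1])-46.5)<4))&(abs(B[...,0]-x)<2)&(z<110)
        X.append(x); Z.append(np.percentile(z[m],95))
    m=(abs(B[...,1])<40)&(z<100)&(z>75)&(B[...,0]>5)&(B[...,0]<26); print('front max x',np.percentile(B[...,0][m],[99]))
    f=np.polyfit(X,Z,1); t=np.arctan(-f[0]); print(np.round(Z,1),'tilt',t)
    m=(abs(B[...,1])<17)&(z>142)&(z<152)&(abs(B[...,0]+54)<12); c0=np.r_[np.median(B[...,0][m]),np.percentile(z[m],50)]
    lip=c0-31*np.array([np.sin(t),np.cos(t)]); print('tab top',c0,'lip',lip,'origin',c0+42*np.array([np.cos(t),-np.sin(t)])-83*np.array([np.sin(t),np.cos(t)]))
    m=(z>115)&(z<124)&(abs(abs(B[...,1])-25)<4)&(B[...,0]<-40)&(B[...,0]>-80); print('lip top x',np.percentile(B[...,0][m],[2,50,98]),np.percentile(z[m],[5,50,95]))
    print(robot.read_state()['t'])
```

```text
front max x [16.76416837]
[90.9 90.2 89.4 89.1 88.1 87.2 86.5] tilt 0.17989236259433236
tab top [-51.87778077 145.15794818] lip [-57.42441467 114.6581965 ] origin [-25.40620151  55.98252841]
lip top x [-65.61858574 -58.73672541 -47.41491802] [116.09655864 118.0535402  119.71065446]
18.95
front max x [16.78232453]
[91.  90.1 89.7 88.6 88.  87.6 86.7] tilt 0.16984289175323783
tab top [-51.98410063 145.19553062] lip [-57.22395323 114.64157925] origin [-24.61770736  56.2906347 ]
lip top x [-65.88259346 -58.82597236 -47.04762273] [115.78171267 117.91325947 119.81621454]
19.0
```

```bash
python3 -c "
from h import *
print(robot.close_job())"
```

```text
the job is handed in; nothing more can be done
None
```

The job is handed in: the ring is in the basket, and the basket hangs by its lip on the tank's -x wall, leaning about 0.17 rad (limit 0.26), with the lip about 4.7 mm from the wall mid-plane (limit 7.5), clear of the tank floor and untouched by the robot. No verdict came back from the judge.

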